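# Clear the pack gauge and set its telescoping arm to the size marker

## Task

Get the pack gauge ready for the next size. First push the gauge's ejector slide fully in by its black tab, so that the red cap in the nest is pushed out into the small blue catch tray right behind it (do not touch the cap itself); then press the green lock button so that the telescoping arm springs out, and pull the arm out by its orange grip until its yellow index stands within the width of the red size marker on the scale. The arm springs back if let go, so finish while still holding it there steadily, and leave the red marker and the things lying around where they are.

Things in the scene. Friction and masses are not known exactly. Their poses are not given: they have to be found in the camera images.
- gauge: Pack gauge, fixed to the bench: grey housing (y -170 to -12 mm, x -32 to 20 mm, top z 52 mm) on an aluminium base 292 mm long. Origin on the bench under the arm's axis; its y axis is the way the arm extends, x the way the ejector pushes, z up. In this frame the ejector tab's face is at x -90, y 70 mm; the lock button at x -18, y -35 mm.
- nest (a point): Middle of the nest's floor, 16 mm above the bench, at x 0, y 70 mm of the gauge, between two low blue cheeks with tops 30 mm above the bench.
- catch_tray (a point): Middle of the floor of the blue catch tray beyond the nest, 3 mm above the bench, at x 57, y 70 mm of the gauge; inside 74 mm along x and 68 mm along y, rim 20 mm above the bench.
- ejector_tab (a point): Centre of the near face of the ejector slide's upright black tab with a yellow face (34 mm wide along the gauge's y, 50 mm tall from z 10 to 60 mm, 8 mm thick). The point lies 45 mm above the bench on the face that is pushed, in the gauge's +x direction. At rest it is 90 mm from the nest's centre.
- ejector (a joint): Travel of the ejector slide, m: 0 out (rest), 0.045 fully in at its stop. A spring pushes it back out; fully in takes about 4 N plus about 2 N to push the cap past the nest's two spring detents.
- cap_center (a point): Centre (half-way up) of the loose red screw cap in the nest: 36 mm diameter for its lower 17 mm, with a 16 mm nozzle on top, 34 mm tall, about 15 g. It stands in the way of the arm until it is ejected.
- lock_top (a point): Centre of the top of the round green lock button (20 mm diameter) on the housing, 70 mm above the bench, pressed straight down.
- lock_button (a joint): Travel of the lock button, m: 0 up, 0.008 fully down (about 4.4 N). Beyond about 0.006 the arm is released and springs out by about 20 mm; the button then stays down about 5 mm by itself.
- head_grip (a point): Centre of the orange grip that stands on the telescoping arm's head: 22 mm along the gauge's x, 18 mm along its y, from 56 to 95 mm above the bench; this point is 76 mm above the bench. Free on all sides above 56 mm.
- gauge_arm (a joint): Extension of the arm along the gauge's +y, m: 0 in (locked), 0.112 at its end stop. A spring draws it back to about 0.02: it takes about 3.6 N to keep it at 0.10.
- index (a point): The yellow index tab of the arm that moves with it in the slot on top of the housing (2 mm wide along the gauge's y); at 55 mm above the bench.
- marker (a point): Centre of the red size marker on the scale beside the slot, 10 mm wide along the gauge's y, its top 58 mm above the bench. The arm is set when the index has the same gauge y as this point, within 5 mm either way.
- size_marker (a joint): Place of the red size marker on the scale, m: equals the arm extension (joint gauge_arm) at which the index is level with the marker's middle. It is stiff; do not shift it.
- tube_pack_1: Bystander: long white tube pack with red and blue ends, 53 x 253 x 45 mm, loose. Origin at the centre of its underside.
- canister_pack: Bystander: short thick white pack, 64 x 178 x 54 mm, loose. Origin at the centre of its underside.
- timer: Bystander: white timer, 62 x 62 x 22 mm, loose. Origin at the centre of its underside.
- label_roll: Bystander: white label roll, 59 x 58 x 30 mm, loose. Origin at the centre of its underside.
Mind the look-alikes: they are no part of the job. What is shaped like the part that bears cap_center but purple or turquoise is not meant.

How it is judged:
On the way, in this order (a step that is already met when the one before it is completed fails the run):
1. the ejector slide is pushed in and the cap has left the nest (value of joint ejector above 0.04 m and x of cap_center in the frame of gauge above 0.03 m).
2. the lock button is pressed and the arm has sprung out (value of joint lock_button above 0.004 m and value of joint gauge_arm above 0.01 m), for 0.1 s.
At the end, for the whole second after the job is handed in: The cap lies in the catch tray, the ejector slide has sprung back, and the robot still holds the arm at rest with its index within 5 mm of the middle of the red size marker (y of index in the frame of marker between -0.005 and 0.005 m and velocity of joint gauge_arm between -0.01 and 0.01 m/s and contact force between the fingers and gauge_arm above 1 N and x of cap_center in the frame of gauge between 0.02 and 0.094 m and y of cap_center in the frame of gauge between 0.036 and 0.104 m and height (world z) of cap_center below 0.035 m and value of joint ejector below 0.02 m); the arm keeps its last pose, push and grip.
It fails at once if the robot touches the cap (contact force between any of the fingers, the arm and gauged_cap above 0.5 N).
It fails at once if the arm knocks against the cap (contact force between gauge_arm and gauged_cap above 0.5 N).
It fails at once if the red size marker is shifted (distance of marker from where it was at the start of the episode above 0.004 m).
It fails at once if a bystander is disturbed (distance of any of tube_pack_1, canister_pack, timer, label_roll from where it was at the start of the episode above 0.03 m).
It also fails if it takes over 51 s, if anything falls off the work surface, if the arm or the gripper's body presses on something with over 40 N, if the wrist force passes 120 N, or if a joint passes its speed limit or range.

## Robot

A 7-joint arm with a two-finger parallel gripper is mounted at the origin on a cart in front of the work surface, level with it; the furniture and walls round the work are solid. World frame = base frame: x ahead of the robot, y to its left, z up, the work surface at z = 0. Lengths are in m, angles in rad, forces in N, time in s.
With the tool pointing down it reaches from about 0.4 to 0.85 m from the base axis. Payload 10.4 kg.
Tool frame: the origin (TCP) lies between the finger pads; the fingertips stand ahead of it and the grasp point (between the pads) lies 3 mm ahead of it (r.tips_ahead is the z of the fingertips in the tool frame, in m); z points along the fingers, y is the line along which they close (so a half turn about z gives the same grasp; the last joint's range is limited). The gripper opens to 87 mm and grips with 3 to 60 N. Pads are 19 mm wide; open, the fingers measure 117 mm over their backs; the gripper's body (75 mm by 190 mm) begins 51 mm behind the grasp point.
Start: joints at [-1.302, 0.332, -0.065, 1.46, 0.022, 1.35, -0.088], TCP at [0.18, 0.599, 0.245] pointing down, gripper open.
Joint ranges: [-2.6, 2.6], [-0.5, 2.12], [-1.47, 1.34], [0.16, 2.42], [-1.27, 4.41], [0.06, 2.06], [-2.6, 2.6]. Speed limits (rad/s): [2.22, 2.22, 2.79, 2.79, 3.14, 3.14, 3.14].

## Interface

Orientations are given as a unit quaternion [x, y, z, w].
In Python, from bench import telemetry, camera, get_calibration, r gives the robot as it stands.
- The arm moves only by the tool drive_tool, never from a script. Its argument "series" is one flat list of numbers, 7 for each row, row after row: the turn, a rotation vector about the tool's x, y, z in units of 5 degrees (1.0 is 5 degrees), then the shift along the tool's x, y, z in units of 40 mm (1.0 is 40 mm), then the opening, from -1 (shut) to 1 (fully open). A call has 1 to 10 rows; each row is the pose to reach, as a shift and turn from the pose commanded when the call began, along the tool's axes at that moment; what a row does not reach only later rows make up. A row lasts 1/12 s, in which the tool goes at most 41.7 mm and 7.16 degrees, less where a joint would pass 70% of its speed; a pose out of reach is approached as far as the arm can. A call with a gripper value outside its range is refused whole. The fingers move at their own pace and stop on an object; "grip_force" is the grip in N (left out, the last holds). Time passes only in rows, so rows that repeat a pose let the fingers close. It gives the time, the measured TCP pose, the force, the opening and the grip force at its end, in the units of the state.
- telemetry.read_state(): the state, without advancing time (a new reading comes with each control period).
- camera(name): name is "side" or "top" or "wrist"; returns the picture (400x640x3 uint8, red, green, blue); there is no depth.
- get_calibration(name): a dict with "fovy" (degrees; the focal length in pixels is half the picture's height over the tangent of half this angle, whatever the lens; pixels are square), "cx", "cy" (the principal point, pixels), "xyz" and "rotation" of the camera in the world. Camera axes: x right, y up, looking along -z (the intrinsics and any distortion apply to the point x, -y, -z); pixel columns grow to the right and rows downward; lengths in m; the calibration is good to about 2 mm. A picture is of the moment at which its call begins: read the wrist's pose just before it. get_calibration takes no time and is no camera call; for the wrist camera it gives the pose at the moment of the call.
- r.close_job(): hands the job in; it is judged then, once.
The state is a dict: "time": time; "joint_positions": joint angles; "joint_vel": joint speeds; "joint_torque": joint torques, N m; "ee_pos": TCP position; "eef_rot": TCP orientation; "ft_force": force on the tool from outside, world axes, zero at the start; "torque": the same for the moment, N m; "width": finger opening in m; "grip_force": force on a finger pad.
Only numpy, scipy, OpenCV 4.12 (cv2) and the standard library are available. Lean on these libraries where they do the work, as an engineer would, in place of code of your own. Each camera call takes 0.05 s, during which the arm holds its last target. There are 200 camera calls.

## Working session

There is one attempt and no reset: what is moved stays moved. The work goes in short steps, Python scripts to look and compute and a tool call to move; the robot and the scene stay as the last step left them, time stands still between calls to the robot, and variables do not carry over. Pictures are saved under pics/ and viewed, at most 10 in all, crops included, and the job is handed in when it is done.

Besides the shell and the picture viewer there is one more tool, called after "Call:" as name(argument=value, ...) on one line, values as JSON. drive_tool: Moves the arm, as the interface text tells. Its arguments: {"type":"object","properties":{"series":{"type":"array"},"grip_force":{"type":"number"}},"required":["series"]}

```bash
mkdir -p pics; ls; python3 - <<'E'
from bench import telemetry, camera, get_calibration, r
import cv2
s=telemetry.read_state(); print(s, r.tips_ahead)
for n in("side","top"):
    c=get_calibration(n); print(n,c)
    cv2.imwrite(f"pics/{n}0.png",cv2.cvtColor(camera(n),cv2.COLOR_RGB2BGR))
E
```

```text
pics
{'time': 0.0, 'joint_positions': array([-1.30159749,  0.33288519, -0.06473889,  1.46097786,  0.02165192,
        1.34990499, -0.08849059]), 'joint_vel': array([-6.92842880e-04,  8.42038832e-05,  9.77445156e-04,  1.03576560e-03,
        1.08680800e-04, -3.53953822e-03,  1.55724485e-04]), 'joint_torque': array([-1.19406759e-04, -6.23232150e+01,  2.45650409e-02, -3.89922452e+01,
       -6.14316668e-02,  3.94080975e-02,  1.45987897e-04]), 'ee_pos': array([0.1796888 , 0.59822173, 0.24372827]), 'eef_rot': array([ 1.45343061e-01,  9.89381043e-01, -7.37005695e-04, -5.37870393e-05]), 'ft_force': array([-0.08389077,  0.43348027, -0.18936416]), 'torque': array([-0.01442261, -0.02972358,  0.03079002]), 'grip_force': 0.0, 'width': 0.08729612373386215} 0.022
side {'fovy': 46.2867729601153, 'cx': 319.1949634458728, 'cy': 196.2015844732792, 'xyz': array([0.63848831, 1.17753228, 0.86650513]), 'rotation': array([0.01710074, 0.46733825, 0.88382847, 0.01223717])}
top {'fovy': 54.480796561921764, 'cx': 317.00803915201925, 'cy': 202.4975869316826, 'xyz': array([0.39630714, 0.02376138, 1.2514616 ]), 'rotation': array([-0.06485374,  0.04491672,  0.71564927, -0.69399034])}
```

View pics/side0.png

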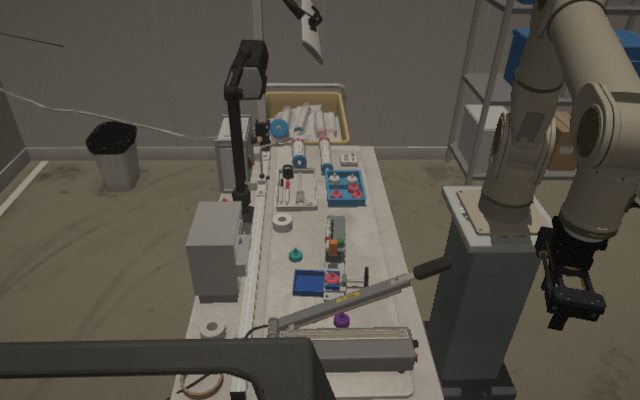

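View pics/top0.png

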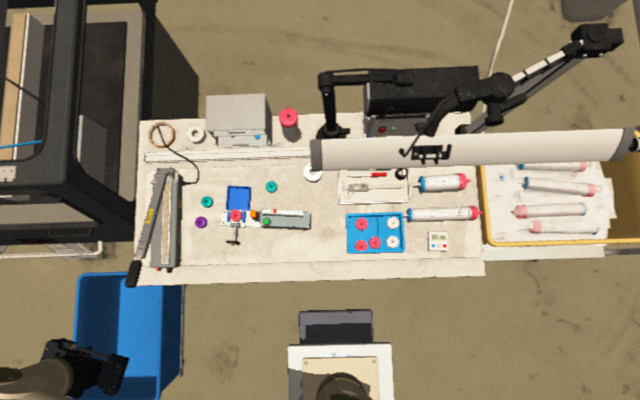

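Side view: gauge near (335,250), tab at (366,277), blue tray at (310,283). Top view: the housing is at (285,220), the red cap at (236,215) and the black tab at (234,240). Next is an enlarged crop of the top view.

```bash
cat > h.py <<'E'
from bench import telemetry, camera, get_calibration, r
import cv2, numpy as np
from scipy.spatial.transform import Rotation as R
def ray(c,px):
    f=200/np.tan(np.radians(c["fovy"]/2))
    px=np.atleast_2d(px)
    d=np.c_[(px[:,0]-c["cx"])/f,-(px[:,1]-c["cy"])/f,-np.ones(len(px))]
    return R.from_quat(c["rotation"]).apply(d)
def onz(c,px,z):
    d=ray(c,px); return c["xyz"]+d*((z-c["xyz"][2])/d[:,2])[:,None]
def proj(c,p):
    f=200/np.tan(np.radians(c["fovy"]/2))
    q=R.from_quat(c["rotation"]).inv().apply(np.atleast_2d(p)-c["xyz"])
    return np.c_[c["cx"]-f*q[:,0]/q[:,2],c["cy"]+f*q[:,1]/q[:,2]]
def save(n,im): cv2.imwrite(f"pics/{n}.png",cv2.cvtColor(im,cv2.COLOR_RGB2BGR))
def mask(im,lo,hi):
    return cv2.inRange(cv2.cvtColor(im,cv2.COLOR_RGB2HSV),np.array(lo),np.array(hi))
def gauge(o,yaw): # gauge->world
    return lambda p: np.atleast_2d(p)@R.from_euler('z',yaw).as_matrix().T+np.r_[o,0]
E
python3 - <<'E'
from h import *
im=cv2.cvtColor(cv2.imread("pics/top0.png"),cv2.COLOR_BGR2RGB)
save("top0c",cv2.resize(im[180:270,195:325],None,fx=6,fy=6,interpolation=cv2.INTER_CUBIC))
c=get_calibration("top")
print(onz(c,[(236,215)],.033),onz(c,[(266,224)],.07),onz(c,[(234,240)],.06))
E
```

```text
[[0.55606366 0.31426872 0.033     ]] [[0.52043654 0.21278257 0.07      ]] [[0.4751423  0.31371638 0.06      ]]
```

View pics/top0c.png

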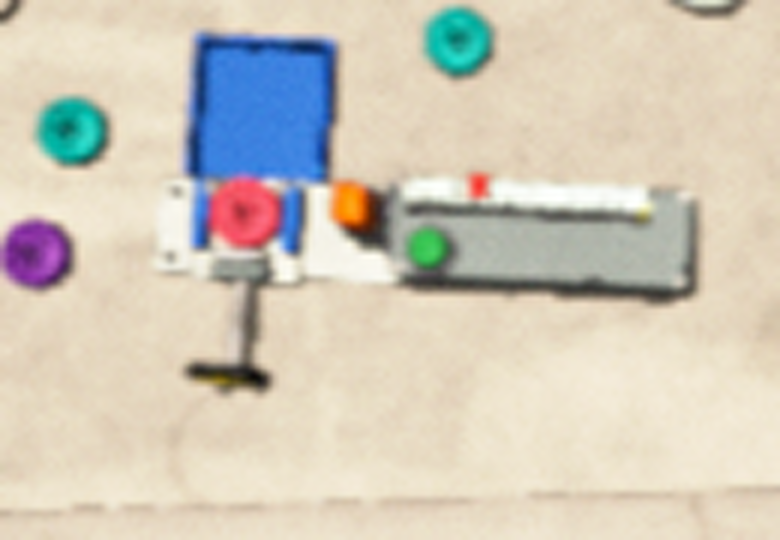

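Enlarged view (6×, offset 195,180): cap at crop (245,212), green button (428,245), orange grip (350,205), red marker (479,187), yellow index (645,212). The tab is at (228,377). The gauge's axes are nearly parallel to the world axes.

```bash
python3 - <<'E'
from h import *
c=get_calibration("top"); s=get_calibration("side")
p=lambda x,y:(195+x/6-.42,180+y/6-.42)
P=np.array([onz(c,[p(*q)],z)[0] for q,z in [((245,212),.04),((428,245),.07),((350,205),.095),((479,187),.058),((645,212),.055),((228,372),.06)]])
print(P.round(4))
v=P[0]-P[1]; yaw=np.arctan2(v[1],v[0])-np.arctan2(105,18); print("yaw",np.degrees(yaw))
m=R.from_euler('z',yaw).as_matrix()
o=(P[:2]-np.array([[0,70,40],[-18,-35,70]])/1000@m.T).mean(0); print("o",o)
print(((P-np.r_[o[:2],0])@m).round(4))
# handle of cutter
a,b=ray(c,(131,284))[0],ray(s,(447,266))[0]
t=np.linalg.lstsq(np.c_[a,-b],s["xyz"]-c["xyz"],rcond=None)[0]
print("handle",c["xyz"]+a*t[0],s["xyz"]+b*t[1])
st=telemetry.read_state(); print(st["ee_pos"],R.from_quat(st["eef_rot"]).as_matrix().round(3))
w=get_calibration("wrist"); print(w, R.from_quat(w["rotation"]).as_matrix().round(2))
E
```

```text
[[0.5555 0.3145 0.04  ]
 [0.5315 0.213  0.07  ]
 [0.5501 0.2482 0.095 ]
 [0.5623 0.1881 0.058 ]
 [0.5468 0.1024 0.055 ]
 [0.4704 0.3181 0.06  ]]
yaw -3.5674003481745
o [5.51382818e-01 2.45688563e-01 4.51028104e-17]
[[-0.0002  0.0689  0.04  ]
 [-0.0178 -0.0339  0.07  ]
 [-0.0014  0.0024  0.095 ]
 [ 0.0144 -0.0568  0.058 ]
 [ 0.0044 -0.1433  0.055 ]
 [-0.0853  0.0672  0.06  ]]
handle [0.35844869 0.52713677 0.26109451] [0.35941485 0.52687879 0.26092645]
[0.17971691 0.59828486 0.24384963] [[-0.958  0.288 -0.   ]
 [ 0.288  0.958 -0.001]
 [-0.    -0.001 -1.   ]]
{'fovy': 67.79716823023895, 'cx': 324.97579671296484, 'cy': 192.99198655787214, 'xyz': array([0.10837246, 0.62022061, 0.38342034]), 'rotation': array([-0.11076612, -0.08150172,  0.59115258,  0.79474963])} [[ 0.29 -0.92 -0.26]
 [ 0.96  0.28  0.08]
 [-0.   -0.27  0.96]]
```

Call:
drive_tool(series=[0,0,-2.63,-3.2,-5.3,0,1,0,0,-2.63,-3.2,-5.3,0,1,0,0,-2.63,-3.2,-5.3,0,1,0,0,-2.63,-3.2,-5.3,0,1,0,0,-2.63,-3.2,-5.3,0,1,0,0,-2.63,-3.2,-5.3,0,1,0,0,-2.63,-3.2,-5.3,0,1])

```text
time: 0.68
ee_pos: [0.2439, 0.3525, 0.2444]
eef_rot: [0.035, 0.999, -0.001, 0.0]
ft_force: [1.2, 0.7, -0.6]
width: 0.087
grip_force: 0.0
```

Call:
drive_tool(series=[0,0,0,-4,-1.8,-0.9,-1,0,0,0,-4,-1.8,-0.9,-1,0,0,0,-4,-1.8,-0.9,-1,0,0,0,-4,-1.8,-0.9,-1,0,0,0,-4,-1.8,-0.9,-1,0,0,0,-4,-1.8,-0.9,-1,0,0,0,-4,-1.8,-0.9,-1])

```text
time: 1.27
ee_pos: [0.3967, 0.2767, 0.2802]
eef_rot: [0.032, 0.999, -0.0, -0.0]
ft_force: [-0.9, 0.3, 0.6]
width: 0.0483
grip_force: 0.0
```

```bash
python3 - <<'E'
from h import *
import pickle
s=telemetry.read_state();w=get_calibration("wrist");im=camera("wrist");save("w1",im)
pickle.dump((w,s),open("w1.pkl","wb")); print(s["ee_pos"],s["joint_vel"].round(3),s["width"])
E
```

```text
[0.39669734 0.27667174 0.2801825 ] [-0.024 -0.009 -0.035  0.02  -0.005 -0.001 -0.009] 0.04830519916877706
```

View pics/w1.png

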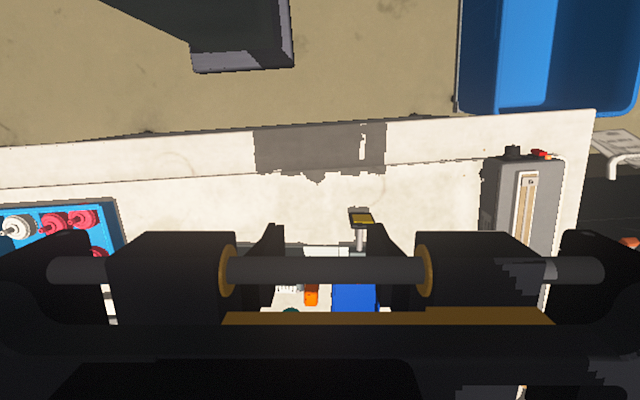

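The wrist picture shows its own gripper across the lower half; the tab is at (361,217) and the grip at (311,293). I'll move the camera over the gauge.

Call:
drive_tool(series=[0,0,0,-3.25,-1.3,-0.5,-1,0,0,0,-3.25,-1.3,-0.5,-1,0,0,0,-3.25,-1.3,-0.5,-1,0,0,0,-3.25,-1.3,-0.5,-1,0,0,0,-3.25,-1.3,-0.5,-1,0,0,0,-3.25,-1.3,-0.5,-1,0,0,0,-3.25,-1.3,-0.5,-1])

```text
time: 1.9
ee_pos: [0.5216, 0.2186, 0.3]
eef_rot: [0.03, 1.0, 0.0, -0.001]
ft_force: [-0.1, 1.1, -0.4]
width: 0.0026
grip_force: 0.0
```

```bash
python3 - <<'E'
from h import *
import pickle
s=telemetry.read_state();w=get_calibration("wrist");im=camera("wrist")
pickle.dump((w,s,im),open("w2.pkl","wb")); print(s["ee_pos"],s["eef_rot"],s["joint_vel"].round(3),s["width"])
save("w2",im)
for n,lo,hi in [("green",(45,120,60),(80,255,255)),("orange",(6,180,120),(18,255,255)),("yellow",(22,150,100),(35,255,255)),("red",(0,150,100),(5,255,255)),("red2",(170,130,100),(180,255,255)),("blue",(100,150,80),(125,255,255))]:
    k,_,st,ce=cv2.connectedComponentsWithStats(mask(im,lo,hi))
    print(n,[(ce[i].round(1).tolist(),st[i].tolist()) for i in range(1,k) if st[i,4]>8])
E
```

```text
[0.52157576 0.21862523 0.29999036] [ 2.98234038e-02  9.99554896e-01  1.56560986e-04 -7.41696826e-04] [-0.008 -0.01  -0.001  0.005  0.001 -0.     0.004] 0.00260028740184178
green [([320.0, 178.0], [314, 171, 14, 15, 116])]
orange [([350.5, 197.6], [343, 189, 15, 17, 211]), ([128.3, 245.1], [127, 244, 4, 3, 9])]
yellow [([403.1, 121.6], [394, 121, 21, 2, 38]), ([637.8, 216.2], [636, 214, 4, 5, 11])]
red [([592.1, 49.1], [588, 47, 9, 5, 32]), ([303.2, 201.1], [300, 197, 8, 9, 62])]
red2 [([94.5, 129.3], [64, 114, 63, 34, 1221]), ([118.2, 173.0], [104, 161, 31, 25, 558]), ([394.0, 185.1], [381, 173, 27, 26, 527])]
blue [([548.3, 8.0], [520, 0, 61, 19, 972]), ([636.6, 63.6], [634, 61, 6, 6, 34]), ([81.3, 154.1], [0, 107, 149, 97, 5024]), ([387.7, 210.0], [364, 173, 51, 58, 1712]), ([5.4, 198.4], [0, 183, 23, 28, 201]), ([94.1, 194.6], [89, 194, 11, 2, 12]), ([413.6, 214.4], [411, 198, 6, 33, 73])]
```

View pics/w2.png

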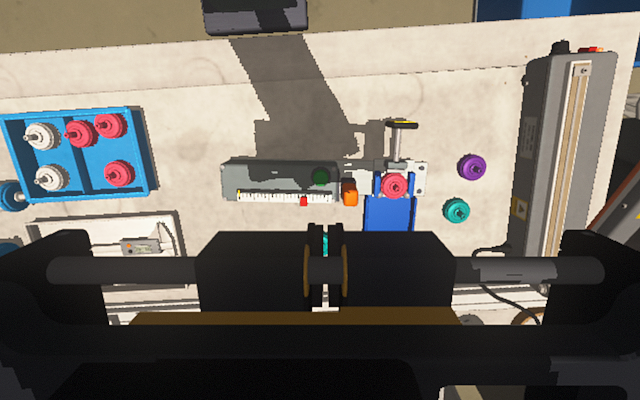

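Wrist view: button (320,178), grip (350,197), cap (394,185), tab's top (403,122), red marker (303,201), yellow index at about (238,194).

```bash
python3 - <<'E'
from h import *
import pickle
w,s,im=pickle.load(open("w2.pkl","rb"))
m=mask(im,(18,70,60),(40,255,255))[185:205,225:260]
k,_,st,ce=cv2.connectedComponentsWithStats(m)
print([((ce[i]+(225,185)).round(1),st[i]) for i in range(1,k)])
P=np.array([onz(w,[q],z)[0] for q,z in [((394,185.5),.042),((320,178),.07),((350.5,197.6),.08),((303.2,201.1),.057),((238,194),.055),((403,121.6),.06)]])
print(P.round(4))
v=P[0]-P[1]; yaw=np.arctan2(v[1],v[0])-np.arctan2(105,18); print("yaw",np.degrees(yaw))
yaw=np.radians(-3.5); M=R.from_euler('z',yaw).as_matrix()
o=(P[:2]-np.array([[0,70,0],[-18,-35,0]])/1000@M.T).mean(0); print("o",o)
print(((P-np.r_[o[:2],0])@M).round(4))
E
```

```text
[(array([238.5, 191.9]), array([12,  4,  4,  8, 17], dtype=int32))]
[[0.5541 0.3124 0.042 ]
 [0.5311 0.2121 0.07  ]
 [0.5564 0.2491 0.08  ]
 [0.5645 0.1871 0.057 ]
 [0.5499 0.1002 0.055 ]
 [0.4679 0.3192 0.06  ]]
yaw -3.193968237504087
o [0.55051077 0.2441935  0.056     ]
[[-0.0006  0.0683  0.042 ]
 [-0.0174 -0.0333  0.07  ]
 [ 0.0056  0.0053  0.08  ]
 [ 0.0174 -0.0562  0.057 ]
 [ 0.0082 -0.1438  0.055 ]
 [-0.087   0.0699  0.06  ]]
```

Call:
drive_tool(series=[0,0,0,2.4,2.45,2.5,-1,0,0,0,2.4,2.45,2.5,-1,0,0,0,2.4,2.45,2.5,-1,0,0,0,2.4,2.45,2.5,-1,0,0,0,2.4,2.45,2.5,-1,0,0,0,2.4,2.45,6.1,-1,0,0,0,2.4,2.45,6.1,-1,0,0,0,2.4,2.45,6.1,-1,0,0,0,2.4,2.45,6.1,-1,0,0,0,2.4,2.45,6.1,-1])

```text
time: 2.78
ee_pos: [0.4296, 0.3195, 0.0522]
eef_rot: [0.03, 1.0, -0.003, -0.003]
ft_force: [-1.2, -0.3, 0.1]
width: 0.0006
grip_force: 0.0
```

Call:
drive_tool(series=[0,0,0,-0.2,0.05,0,-1,0,0,0,-0.4,0.05,0,-1,0,0,0,-0.55,0.05,0,-1,0,0,0,-0.65,0.05,0,-1,0,0,0,-0.75,0.05,0,-1,0,0,0,-0.85,0.05,0,-1,0,0,0,-0.95,0.05,0,-1,0,0,0,-1.05,0.05,0,-1,0,0,0,-1.15,0.05,0,-1,0,0,0,-1.25,0.05,0,-1])

```text
time: 3.62
ee_pos: [0.4838, 0.3196, 0.0565]
eef_rot: [0.031, 1.0, 0.0, -0.0]
ft_force: [-4.3, 0.5, 2.2]
width: 0.0004
grip_force: 1.5
```

Call:
drive_tool(series=[0,0,0,-0.1,0,0,-1,0,0,0,-0.2,0,0,-1,0,0,0,-0.3,0,0,-1,0,0,0,-0.4,0,0,-1,0,0,0,-0.5,0,0,-1,0,0,0,-0.6,0,0,-1,0,0,0,-0.65,0,0,-1,0,0,0,-0.65,0,0,-1])

```text
time: 4.28
ee_pos: [0.5035, 0.3184, 0.0559]
eef_rot: [0.03, 1.0, -0.001, -0.006]
ft_force: [-30.6, -4.7, 23.2]
width: 0.0008
grip_force: 15.7
```

```bash
python3 - <<'E'
from h import *
s=telemetry.read_state();print(s["ee_pos"],s["ft_force"])
c=get_calibration("top");im=camera("top")
G=gauge((.551,.245),np.radians(-3.5))
for n,lo,hi in [("red2",(168,110,100),(180,255,255))]:
    k,_,st,ce=cv2.connectedComponentsWithStats(mask(im,lo,hi))
    print([(ce[i].round(1),st[i],((onz(c,[ce[i]],.02)[0]-[.551,.245,0])@R.from_euler('z',-3.5,degrees=True).as_matrix()).round(3)) for i in range(1,k) if st[i,4]>8 and 210<ce[i][0]<270])
E
```

```text
[0.50349    0.31838544 0.05586149] [-30.64074226  -4.73720984  23.18083849]
[(array([237.3, 201.7]), array([232, 197,  12,  10,  96], dtype=int32), array([0.046, 0.071, 0.02 ]))]
```

Call:
drive_tool(series=[0,0,0,0.3,0,0,-1,0,0,0,0.6,0,0,-1,0,0,0,1.2,0,0,-1,0,0,0,1.9,0,0,-1,0,0,0,1.9,0,-1,-1,0,0,0,1.9,0,-2.5,-1,0,0,0,1.9,0,-2.5,-1,0,0,0,1.9,0,-2.5,-1])

```text
time: 5.0
ee_pos: [0.4364, 0.3242, 0.1619]
eef_rot: [0.031, 0.999, 0.003, 0.003]
ft_force: [0.7, 0.2, -1.1]
width: 0.0003
grip_force: 0.0
```

```bash
python3 - <<'E'
from h import *
s=telemetry.read_state();print(s["ee_pos"],s["eef_rot"],s["ft_force"])
M=R.from_euler('z',-3.5,degrees=True).as_matrix()
for n in ("top","side"):
    c=get_calibration(n);im=camera(n)
    k,_,st,ce=cv2.connectedComponentsWithStats(mask(im,(165,110,90),(180,255,255)))
    p=proj(c,gauge((.551,.245),np.radians(-3.5))([[.046,.07,.02],[-.09,.07,.055]])); print(n,p)
    print([(ce[i].round(1),st[i],((onz(c,[ce[i]],.02)[0]-[.551,.245,0])@M).round(3)) for i in range(1,k) if st[i,4]>8 and abs(ce[i]-p[0]).max()<30])
    x,y=p.mean(0).astype(int); crop=im[max(y-40,0):y+40,x-55:x+55]; save("after_"+n,crop)
    if n=="top":a=crop
    else: save("after",cv2.resize(np.hstack([a,crop]),None,fx=3.6,fy=3.6,interpolation=cv2.INTER_CUBIC))
E
```

```text
[0.43642    0.32424445 0.1618865 ] [0.03144746 0.99949446 0.00320576 0.00340783] [ 0.72406107  0.2201788  -1.10160903]
top [[237.68602388 201.61194012]
 [232.23736115 243.30903239]]
[(array([237.3, 203.8]), array([232, 199,  12,  10,  99], dtype=int32), array([0.039, 0.071, 0.02 ]))]
side [[314.80270461 279.49905171]
 [369.2821226  270.99077051]]
[(array([316.2, 282.4]), array([310, 275,  14,  15, 142], dtype=int32), array([0.042, 0.08 , 0.02 ]))]
```

View pics/after.png

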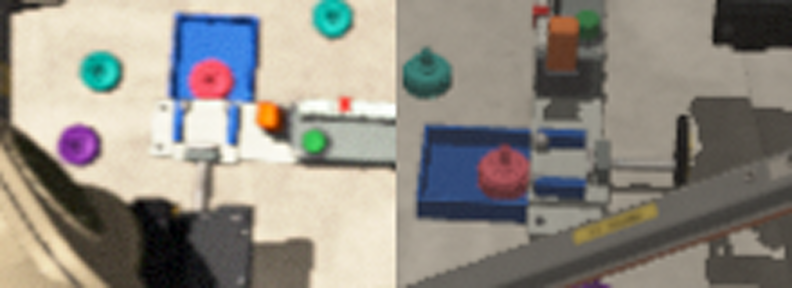

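The cap stands in the tray (crop (211,80) from above, (503,172) from the side) and the tab is back out. Next the lock button.

Call:
drive_tool(series=[0,0,0,-2.55,-2.65,0.5,-1,0,0,0,-2.55,-2.65,0.5,-1,0,0,0,-2.55,-2.65,0.5,-1,0,0,0,-2.55,-2.65,0.5,-1,0,0,0,-2.55,-2.65,0.5,-1,0,0,0,-2.55,-2.65,0.5,-1])

```text
time: 5.6
ee_pos: [0.5291, 0.2083, 0.1348]
eef_rot: [0.033, 0.999, -0.001, -0.001]
ft_force: [-0.7, 0.7, -0.3]
width: 0.0002
grip_force: 0.0
```

Call:
drive_tool(series=[0,0,0,-0.05,0.08,0.5,-1,0,0,0,-0.05,0.08,0.9,-1,0,0,0,-0.05,0.08,1.05,-1,0,0,0,-0.05,0.08,1.15,-1,0,0,0,-0.05,0.08,1.25,-1,0,0,0,-0.05,0.08,1.35,-1,0,0,0,-0.05,0.08,1.4,-1,0,0,0,-0.05,0.08,1.4,-1])

```text
time: 6.27
ee_pos: [0.5309, 0.2144, 0.0839]
eef_rot: [0.031, 1.0, 0.001, -0.0]
ft_force: [-15.4, -4.3, 31.6]
width: 0.0001
grip_force: 15.8
```

```bash
python3 - <<'E'
from h import *
s=telemetry.read_state();print(s["ee_pos"],s["ft_force"])
M=R.from_euler('z',-3.5,degrees=True).as_matrix()
for n in ("top","side"):
    c=get_calibration(n);im=camera(n)
    k,_,st,ce=cv2.connectedComponentsWithStats(mask(im,(6,170,120),(18,255,255)))
    print(n,[(ce[i].round(1),st[i],((onz(c,[ce[i]],.08)[0]-[.551,.245,0])@M).round(3)) for i in range(1,k) if st[i,4]>8 ])
E
```

```text
[0.53092411 0.21439792 0.0838507 ] [-15.38110231  -4.28828434  31.62660439]
top []
side []
```

Call:
drive_tool(series=[0,0,0,0,0,-0.5,-1,0,0,0,0,0,-2,-0.5,0,0,0,0,0,-4,0,0,0,0,0,0,-5,0.3,0,0,0,0,0,-5,0.3,0,0,0,0,0,-5,0.3,0,0,0,0,0,-5,0.3])

```text
time: 6.95
ee_pos: [0.5328, 0.2143, 0.286]
eef_rot: [0.031, 1.0, 0.002, 0.004]
ft_force: [-0.1, -0.1, -0.5]
width: 0.0323
grip_force: 0.0
```

```bash
cat > look.py <<'E'
from h import *
import sys
s=telemetry.read_state();print(s["ee_pos"],s["eef_rot"],s["ft_force"],s["width"])
M=R.from_euler('z',-3.5,degrees=True).as_matrix()
w=get_calibration("wrist");im=camera("wrist");save(sys.argv[1],im)
G=lambda px,z:((onz(w,[px],z)[0]-[.551,.245,0])@M).round(4)
for n,lo,hi,z in [("grip",(6,170,120),(18,255,255),.08),("green",(45,120,40),(80,255,255),.065),("marker",(0,150,100),(5,255,255),.057),("index",(20,90,80),(36,255,255),.055),("tab",(20,90,80),(36,255,255),.06)]:
    k,_,st,ce=cv2.connectedComponentsWithStats(mask(im,lo,hi))
    for i in range(1,k):
        g=G(ce[i],z)
        if st[i,4]>5 and -.1<g[0]<.1 and -.18<g[1]<.15: print(n,ce[i].round(1),st[i],g,onz(w,[ce[i]],z)[0].round(4))
E
python3 look.py w3
```

```text
[0.5327717  0.2142796  0.28596004] [0.03121565 0.99950283 0.00239856 0.00373175] [-0.12479894 -0.05596917 -0.5307172 ] 0.03232473286615431
grip [370.5 190.2] [363 182  16  18 233] [0.0052 0.0244 0.08  ] [0.5577 0.269  0.08  ]
green [322.5 167.3] [316 162  14  14  75] [-0.02   -0.0335  0.065 ] [0.529  0.2128 0.065 ]
marker [304.4 194.2] [301 190   8   9  65] [ 0.0168 -0.0569  0.057 ] [0.5643 0.1872 0.057 ]
index [407.8 110.1] [395 109  27   3  58] [-0.0875  0.0691  0.055 ] [0.4679 0.3193 0.055 ]
index [252.  185.5] [251 183   3   7  13] [ 0.0055 -0.1241  0.055 ] [0.5489 0.1208 0.055 ]
tab [407.8 110.1] [395 109  27   3  58] [-0.0875  0.0677  0.06  ] [0.4678 0.3179 0.06  ]
tab [252.  185.5] [251 183   3   7  13] [ 0.0042 -0.1228  0.06  ] [0.5477 0.1221 0.06  ]
```

View pics/w3.png

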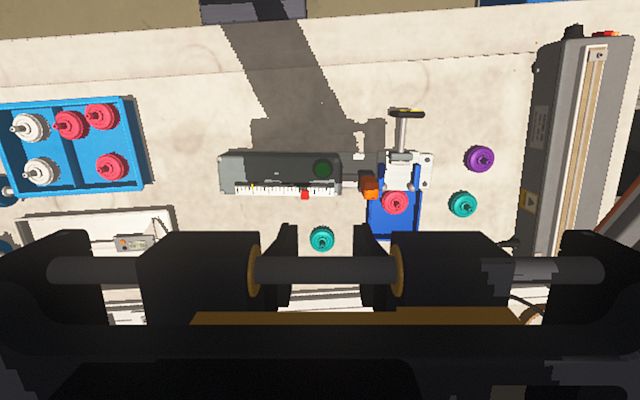

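Wrist view after the press: grip at (370,190), now about 20 mm further out; index (252,185), marker (304,194). That leaves about 67 mm of pull.

Call:
drive_tool(series=[0,0,0,-0.45,1.35,1,0.2,0,0,0,-0.45,1.35,2,0.2,0,0,0,-0.45,1.35,3,0.2,0,0,0,-0.45,1.35,3,0.2,0,0,0,-0.45,1.35,4,0.2,0,0,0,-0.45,1.35,4.6,0.2,0,0,0,-0.45,1.35,5.1,0.2,0,0,0,-0.45,1.35,5.1,0.2,0,0,0,-0.45,1.35,5.1,0.2])

```text
time: 7.75
ee_pos: [0.5514, 0.2659, 0.075]
eef_rot: [0.031, 1.0, -0.001, -0.001]
ft_force: [-0.1, 0.1, -1.1]
width: 0.0522
grip_force: 0.0
```

Call:
drive_tool(series=[0,0,0,0,0,-0.18,0.2,0,0,0,0,0,-0.18,-1,0,0,0,0,0,-0.18,-1,0,0,0,0,0,-0.18,-1,0,0,0,0,0,-0.18,-1,0,0,0,0,0,-0.18,-1,0,0,0,0,0,-0.18,-1,0,0,0,0,0,-0.18,-1], grip_force=20)

```text
time: 8.42
ee_pos: [0.5522, 0.2666, 0.0837]
eef_rot: [0.031, 1.0, 0.0, -0.0]
ft_force: [-0.3, 0.6, 0.1]
width: 0.0183
grip_force: 20.0
```

Call:
drive_tool(series=[0,0,0,0,0.15,0,-1,0,0,0,0,0.35,0,-1,0,0,0,0,0.55,0,-1,0,0,0,0,0.75,0,-1,0,0,0,0,0.95,0,-1,0,0,0,0,1.15,0,-1,0,0,0,0,1.35,0,-1,0,0,0,0,1.5,0,-1,0,0,0,0,1.6,0,-1,0,0,0,0,1.68,0,-1])

```text
time: 9.25
ee_pos: [0.5574, 0.3336, 0.0837]
eef_rot: [0.031, 1.0, -0.0, 0.001]
ft_force: [4.1, -4.9, -1.4]
width: 0.0179
grip_force: 20.0
```

```bash
python3 look.py w4; python3 - <<'E'
from h import *
for n in ("top","side"):
    c=get_calibration(n);im=camera(n)
    p=proj(c,gauge((.551,.245),np.radians(-3.5))([[.01,-.06,.057]]))[0].astype(int)
    cr=cv2.resize(im[p[1]-22:p[1]+22,p[0]-32:p[0]+32],None,fx=6,fy=6,interpolation=cv2.INTER_CUBIC)
    if n=="top":a=cr
    else:save("m4",np.hstack([a,cr]))
E
```

```text
[0.55736456 0.3335915  0.08366783] [ 3.13314011e-02  9.99508696e-01 -3.88048055e-04  7.47829843e-04] [ 4.08244906 -4.85516426 -1.42110379] 0.01791853063928381
grip [324.7 253.1] [309 250  33   6 152] [0.0001 0.0889 0.08  ] [0.5565 0.3337 0.08  ]
grip [324.5 286.7] [309 285  31   5 128] [0.0204 0.0888 0.08  ] [0.5768 0.3324 0.08  ]
green [111.2 212.9] [ 93 196  42  33 926] [-0.0173 -0.0314  0.065 ] [0.5318 0.2147 0.065 ]
green [129.4 200.8] [127 198   5   6   9] [-0.0244 -0.0198  0.065 ] [0.5254 0.2268 0.065 ]
marker [ 94.9 254.4] [ 93 253   5   4  17] [ 0.0127 -0.0529  0.057 ] [0.5604 0.1914 0.057 ]
index [293.2  82.1] [269  81  50   3 119] [-0.0872  0.0723  0.055 ] [0.4684 0.3225 0.055 ]
index [ 90.7 239.9] [ 90 238   3   5  10] [ 0.0038 -0.0551  0.055 ] [0.5515 0.1898 0.055 ]
tab [293.2  82.1] [269  81  50   3 119] [-0.0868  0.0728  0.06  ] [0.4688 0.323  0.06  ]
tab [ 90.7 239.9] [ 90 238   3   5  10] [ 0.0015 -0.0508  0.06  ] [0.5494 0.1942 0.06  ]
```

View pics/w4.png

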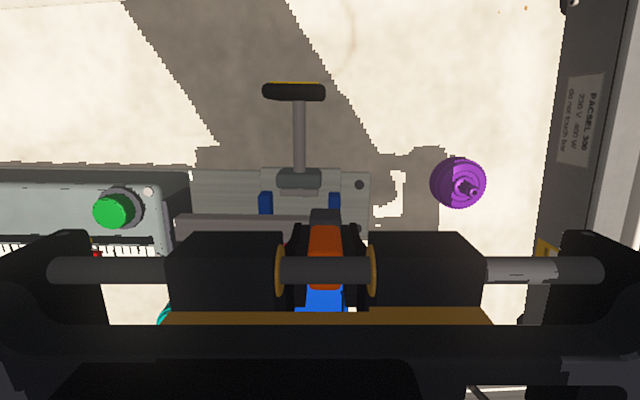

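View pics/m4.png

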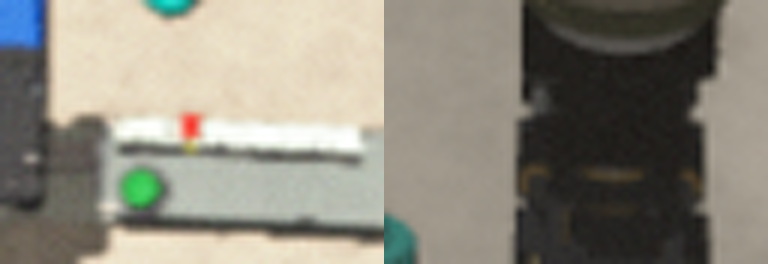

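The top crop shows the yellow index (190,148) level with the red marker (190,127), and the wrist view shows the grip firmly between the pads. I'll let it settle and check the numbers.

Call:
drive_tool(series=[0,0,0,0,0,0,-1,0,0,0,0,0,0,-1,0,0,0,0,0,0,-1,0,0,0,0,0,0,-1,0,0,0,0,0,0,-1,0,0,0,0,0,0,-1])

```text
time: 9.9
ee_pos: [0.5574, 0.3341, 0.0837]
eef_rot: [0.031, 1.0, 0.0, 0.001]
ft_force: [6.1, -2.1, -4.3]
width: 0.0181
grip_force: 20.0
```

```bash
python3 - <<'E'
from h import *
s=telemetry.read_state();print(s["ee_pos"],s["ft_force"],abs(s["joint_vel"]).max(),s["width"])
M=R.from_euler('z',-3.5,degrees=True).as_matrix()
c=get_calibration("top");im=np.mean([camera("top").astype(float) for _ in range(4)],0).astype(np.uint8)
p=proj(c,gauge((.551,.245),np.radians(-3.5))([[.012,-.056,.057]]))[0].astype(int)
x0,y0=p-14; sub=cv2.resize(im[y0:y0+28,x0:x0+28],None,fx=6,fy=6,interpolation=cv2.INTER_CUBIC)
for n,lo,hi,z in [("marker",(0,150,120),(6,255,255),.058),("index",(18,90,80),(38,255,255),.055),("green",(45,120,40),(80,255,255),.065)]:
    k,_,st,ce=cv2.connectedComponentsWithStats(mask(sub,lo,hi))
    for i in range(1,k):
        q=(ce[i]+.5)/6-.5+(x0,y0)
        print(n,q.round(2),st[i],((onz(c,[q],z)[0]-[.551,.245,0])@M).round(4))
E
```

```text
[0.55739718 0.33412113 0.08369543] [ 6.08889574 -2.06756246 -4.2531626 ] 0.0020046609202073584 0.018050578532917253
marker [274.31 210.49] [ 83  74  12  21 224] [ 0.0155 -0.0558  0.058 ]
index [274.13 213.96] [83 99 10 11 90] [ 0.005  -0.0553  0.055 ]
green [266.06 221.02] [  21  129   37   37 1021] [-0.0189 -0.0329  0.065 ]
```

Index and marker agree to about 0.5 mm, the arm is still, and the ejector is out. Handing in.

```bash
python3 -c "
from bench import r
print(r.close_job())"
```

```text
the job is handed in; nothing more can be done
None
```

I handed the job in with the cap in the catch tray, the ejector slide back out, the lock button pressed, and the robot holding the arm steady with its index about 0.5 mm from the middle of the red marker; no verdict came back.

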